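Load the work-holding jig and torque its gate lever to one click

ROBOT

A 6-joint arm with a two-finger parallel gripper is mounted at the origin on a cart in front of the work surface, level with it; the furniture and walls round the work are solid. World frame = base frame: x ahead of the robot, y to its left, z up, the work surface at z = 0. Lengths are in mm, angles in rad, forces in N, time in s.
With the tool pointing down it reaches from about 350 to 975 mm from the base axis. Payload 7.1 kg.
Tool frame: the origin (TCP) lies between the finger pads; the fingertips stand 19 mm ahead of it and the grasp point (between the pads) is the TCP (ctrl.tcp_to_tips is the distance from the TCP to the fingertips, in mm); z points along the fingers, y is the line along which they close (so a half turn about z gives the same grasp; the last joint's range is limited). The gripper opens to 88 mm and grips with 3 to 60 N. Pads are 20 mm wide; open, the fingers measure 115 mm over their backs; the gripper's body (75 mm by 178 mm) begins 61 mm behind the grasp point.
Start: joints at [1.268, 0.423, 1.63, -0, 1.089, -0.019], TCP at [174.972, 599.991, 241.675] pointing down, gripper open.
Joint ranges: [-3, 3], [-0.9, 2.11], [0.09, 2.58], [-1.31, 4.45], [0.11, 2.69], [-2.54, 2.54]. Speed limits (rad/s): [2.39, 2.39, 3.01, 3.14, 3.14, 3.14].

INTERFACE

Orientations are given as a rotation vector (axis times angle).
In Python, from workcell import status, optics, ctrl gives the robot as it stands. The module is installed in compiled form; this text tells all that it offers.
- The arm moves only by the shell command python3 -m inch 'ROWS'. ROWS is JSON, a list that holds one entry, the list of rows, each a list of 7 numbers: the shift along the tool's x, y, z in mm, then the turn, a rotation vector about the tool's x, y, z in rad, then the opening in per cent of the stroke, from 0 (shut) to 100 (fully open). A call has 1 to 20 rows; each row is the pose to reach, as a shift and turn from the pose commanded when the call began, along the tool's axes at that moment; what a row does not reach only later rows make up. A row lasts 1/10 s, in which the tool goes at most 50 mm and 8.59 degrees, less where a joint would pass 70% of its speed; a pose out of reach is approached as far as the arm can. A call with a gripper value outside its range is refused whole. The fingers move at their own pace and stop on an object; the grip force is fixed at half the most. Time passes only in rows, so rows that repeat a pose let the fingers close. It gives the time, the measured TCP pose, the force, the opening and the grip force at its end, in the units of the state.
- status.get_obs(): the state, without advancing time (a new reading comes with each control period).
- optics.get_image(name): name is "scene" or "side" or "wrist"; returns a dict with "frame" (384x512x3 uint8, red, green, blue), "fx", "fy", "cx", "cy" (pixels), "rvec" (rotation vector, rad) and "tvec" (3), from world to camera coordinates, as OpenCV has them; the wrist camera has in their place "hand_eye" (4x4, takes a point from camera to tool coordinates, whose origin is the TCP and whose axes are the flange's). Camera axes: x right, y down, z forward; pixel columns grow to the right and rows downward; lengths in mm; the calibration is good to about 2 mm. A picture is of the moment at which its call begins: read the wrist's pose just before it. There is no depth.
- ctrl.close_job(): hands the job in; it is judged then, once.
The state is a dict: "t": time; "qpos": joint angles; "qvel": joint speeds; "joint_torque": joint torques, N m; "ee_pos": TCP position; "orientation": TCP orientation; "ft_force": force on the tool from outside, world axes, zero at the start; "moment": the same for the moment, N m; "width": finger opening in mm; "grasp_force": force on a finger pad.
Only numpy, scipy, OpenCV 4.12 (cv2) and the standard library are available. Lean on these libraries where they do the work, as an engineer would, in place of code of your own. Each camera call takes 0.05 s, during which the arm holds its last target. There are 200 camera calls.

TASK

Load the wooden offcut into the jig: slide the gate fully aside by its peg, push the offcut between the fences until it is fully home against the end stop, and slide the gate fully shut behind it. Then turn the black torque lever clockwise (seen from above) until it clicks once, and stop there: a second click is over-tightened. Leave the sanding block, tape roll and spare offcut where they lie, and let go of everything at the end.

Things in the scene. Friction and masses are not known exactly. Their poses are not given: they have to be found in the camera images.
- jig: Fixed wooden jig, a plywood plate 190 x 232 mm on bearers; origin under it at bench height, z up, plate top at z = 34 mm. 'Jig x, y, z' below are mm in this frame (at zero yaw x points away from the robot, y to the left). The gate bar (top at z = 54) crosses the channel at jig y = -9 to 3. Beyond the far fence stands a round dark clamp housing, radius 38, top at z = 66, centred at x = 70, y = -35.
- pocket (a point): Where the underside centre of the offcut belongs: on the plate, jig x = 0, y = -45, z = 34. The channel, 54 mm wide, runs along the jig's y, centred on x = 0, between wooden fences (18 mm thick, tops at z = 60) from y = 34 down to the end stop's face at y = -75. Its mouth flares open from y = 34 to 76.
- part: Pine offcut to load, 50 (its x) x 60 (its y) x 22 mm high, origin at the centre of its underside. Starts flat on the jig's plate at the flared mouth, before the gate, its length roughly along the channel. Home, its front end touches the end stop and its rear face is at jig y = -15, 6 mm clear of the gate.
- gate (a joint): Travel of the gate, m: 0 fully shut (bar across the channel, its end in the socket of the clamp housing), grows as it slides along the jig's -x, 0.078 fully open (channel clear above 0.073). It is never clamped against sliding; about 2 N of friction.
- gate_peg (a point): Point on the axis of the upright steel peg on the gate bar, at jig z = 75: peg radius 7 mm, from z = 54 to z = 90, with a collar of radius 10 at its foot (top at z = 57). Gate shut, it stands at jig x = -5, y = -3. Push it from either side to slide the gate.
- lever (a joint): Angle of the black torque lever, rad, grows clockwise seen from above (tightening): at 0 it points along the jig's +y, at 1.57 along +x; stop at 2.95. Friction 0.1 N m, so it stays where it is left. The click comes after some 0.4 to 2.1 rad of turning, at an angle that differs each time and cannot be seen or measured beforehand. The second click lies 0.6 rad after the first.
- lever_axis (a point): Point on the lever's vertical axis at the height of its bar (jig x = 70, y = -35, z = 90). Hub radius 16 mm. How a click feels: resistance rises over about 0.1 rad from 2 N to between 8 and 15 N (at 48 mm from the axis), then the lever snaps on by 0.2 to 0.3 rad by itself and the resistance falls away.
- lever_push (a point): Point on the lever's round bar (radius 6 mm, centre line at z = 90 mm in the jig frame) 48 mm from the axis, a good place to push sideways. The bar ends in a ball of radius 9 at 62 mm. Nothing but the housing (radius 38, top at z = 66) and the pin lies below it.
- pin (a joint): Drop of the steel tell-tale pin (3 mm radius, on top of the clamp housing on its side nearest the channel), m: about 0.001 before the click, rises to about -0.002 as the click is reached, 0.006 after one click, 0.011 after two.
- block: Bystander: cork sanding block 61 x 105 x 31 mm, origin at the centre of its underside. Leave it.
- tape: Bystander: roll of masking tape, 103 mm across, 26 mm high, origin at the centre of its underside. Leave it.
- scrap: Bystander: spare offcut 42 x 85 x 18 mm lying on the bench, origin at the centre of its underside. Leave it.
There are look-alikes about, which are no part of the job. Leave any purple look-alike of the part alone.

How it is judged (in metres and radians):
On the way, in this order (a step that is already met when the one before it is completed fails the run):
1. the gate is slid fully aside (value of joint gate above 0.072 m), for 0.1 s.
2. the offcut is home against the end stop (y of part in the frame of jig below -0.041 m), for 0.2 s.
3. the gate is shut behind it (value of joint gate below 0.004 m), for 0.2 s.
4. the lever has clicked once (value of joint pin above 0.004 m), for 0.1 s.
At the end, for the whole second after the job is handed in: The offcut lies flat in the channel, home against the end stop within 5.5 mm; the gate is shut within 5 mm; the torque lever has clicked exactly once (its pin has dropped between 4 and 8 mm); all at rest (y of part in the frame of jig below -0.0395 m and z of part in the frame of jig below 0.038 m and angle between part's own z axis and vertical below 0.1 rad and value of joint gate below 0.005 m and value of joint pin between 0.004 and 0.008 m and linear speed of part below 0.01 m/s); the robot touches nothing.
It fails at once if the lever is over-tightened (a second click) (value of joint pin above 0.009 m).
It fails at once if the lever has clicked before the gate is shut (value of joint pin above 0.004 m and value of joint gate above 0.01 m).
It fails at once if a bystander is disturbed (moved over 15 mm) (distance of any of block, tape, scrap from where it was at the start of the episode above 0.015 m).
It also fails if it takes over 72 s, if anything falls off the work surface, if the arm or the gripper's body presses on something with over 40 N, if the wrist force passes 120 N, or if a joint passes its speed limit or range.

## Working session

There is one attempt and no reset: what is moved stays moved. The work goes in short steps, Python scripts to look and compute and a shell command to move; the robot and the scene stay as the last step left them, time stands still between calls to the robot, and variables do not carry over. Pictures are saved under pics/ and viewed, at most 13 in all, crops included, and the job is handed in when it is done.

```bash
mkdir -p pics; python3 - <<'E'
from workcell import status, optics, ctrl
import cv2,pickle
o=status.get_obs();print({k:o[k] for k in('t','ee_pos','orientation','width','ft_force')})
d={}
for n in("scene","side","wrist"):
    im=optics.get_image(n);d[n]=im;cv2.imwrite(f'pics/{n}0.png',im['frame'][:,:,::-1])
    print(n,{k:v for k,v in im.items() if k!='frame'})
pickle.dump((o,d),open('d0.pkl','wb'))
E
```

```text
{'t': 0.0, 'ee_pos': array([174.81614973, 599.48359479, 240.89339986]), 'orientation': array([-4.44272390e-01, -3.10976998e+00,  2.48885828e-03]), 'width': 87.9518389091233, 'ft_force': array([-0.9489856 ,  0.03857173,  0.37312945])}
scene {'fx': 357.4189614060171, 'fy': 357.4189614060171, 'cx': 254.67694376958963, 'cy': 193.09493116466126, 'rvec': array([ 2.10025754, -0.49328519,  0.28461992]), 'tvec': array([-499.20401114,  206.10175048,  850.29366765])}
side {'fx': 353.46105297004146, 'fy': 353.46105297004146, 'cx': 252.38088222742115, 'cy': 183.24090463358937, 'rvec': array([ 2.12136238, -0.59780721,  0.27621421]), 'tvec': array([-456.86490395,  242.47208816,  884.57785828])}
wrist {'fx': 290.6767692702765, 'fy': 290.6767692702765, 'cx': 254.1258724823036, 'cy': 192.35845378213273, 'hand_eye': array([[ 8.19359301e-04, -9.61183102e-01, -2.75910082e-01,
         7.57655727e+01],
       [ 9.99999431e-01,  5.99106842e-04,  8.82560945e-04,
        -4.83324852e-01],
       [-6.83003049e-04, -2.75910648e-01,  9.61183046e-01,
        -1.43418117e+02],
       [ 0.00000000e+00,  0.00000000e+00,  0.00000000e+00,
         1.00000000e+00]])}
```

View pics/scene0.png

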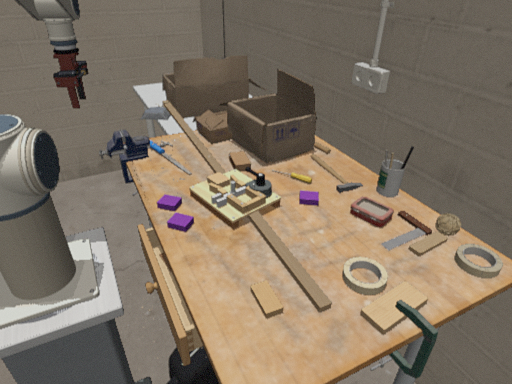

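View pics/side0.png

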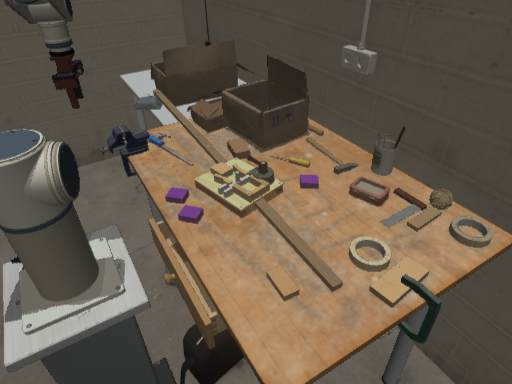

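The scene view shows the jig at about (235,195). The lever and housing are at (260,183), purple look-alikes at (170,202), (180,222) and (309,198), and the sanding block at (240,160). In the side view the jig is at (240,184).

```bash
python3 - <<'E'
import cv2,numpy as np
a=cv2.imread('pics/scene0.png')[140:240,170:300];b=cv2.imread('pics/side0.png')[130:230,175:305]
f=lambda x:cv2.resize(x,None,fx=6,fy=6,interpolation=cv2.INTER_CUBIC)
cv2.imwrite('pics/c0.png',f(a));cv2.imwrite('pics/c1.png',f(b))
E
```

```text
(no output)
```

View pics/c0.png

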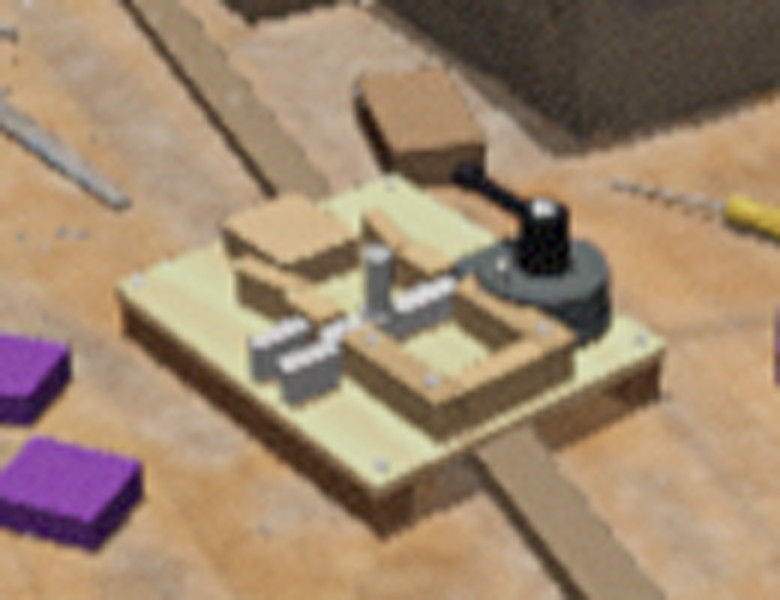

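```bash
cat > h.py <<'E'
import numpy as np,cv2
from scipy.spatial.transform import Rotation as R
def cam(im,o=None):
    K=np.array([[im['fx'],0,im['cx']],[0,im['fy'],im['cy']],[0,0,1]])
    if 'rvec' in im:
        Rc=R.from_rotvec(im['rvec']).as_matrix().T; return K,Rc,-Rc@im['tvec']
    T=np.eye(4);T[:3,:3]=R.from_rotvec(o['orientation']).as_matrix();T[:3,3]=o['ee_pos']
    T=T@im['hand_eye'];return K,T[:3,:3],T[:3,3]
def ray(c,uv,z):
    K,Rc,p=c;uv=np.atleast_2d(uv).astype(float)
    d=(Rc@np.linalg.inv(K)@np.c_[uv,np.ones(len(uv))].T).T
    return p+d*((z-p[2])/d[:,2])[:,None]
def proj(c,P):
    K,Rc,p=c;q=(K@Rc.T@(np.atleast_2d(P)-p).T).T;return q[:,:2]/q[:,2:]
E
python3 - <<'E'
import pickle;from h import *
o,d=pickle.load(open('d0.pkl','rb'));c=cam(d['scene'])
px=lambda L:(np.array(L)+.5)/6-.5+[170,140]
C=ray(c,px([(118,290),(390,178),(665,350),(378,488)]),34);print(C.round())
print([np.linalg.norm(C[i]-C[i-1]).round() for i in range(4)])
m=C.mean(0);ey=(C[0]+C[1]-C[2]-C[3])[:2];ex=(C[1]+C[2]-C[0]-C[3])[:2]
yaw=np.arctan2(-ey[0],ey[1]);print('ctr',m.round(1),'yaw',yaw,np.arctan2(ex[1],ex[0]))
def J(P):
    v=P[:,:2]-m[:2];cc,s=np.cos(yaw),np.sin(yaw);return np.c_[v@[cc,s],v@[-s,cc]].round(1)
print('peg',J(ray(c,px([(377,250)]),90)),'ball',J(ray(c,px([(467,173)]),90)),'hub',J(ray(c,px([(543,208)]),105)))
print('part',J(ray(c,px([(222,228),(292,195),(360,240),(295,262)]),56)))
print('block',ray(c,px([(358,75),(440,68),(485,145),(400,155)]),31).round())
E
```

```text
[[423. 193.  34.]
 [603. 243.  34.]
 [656.  17.  34.]
 [477. -25.  34.]]
[np.float64(225.0), np.float64(187.0), np.float64(232.0), np.float64(184.0)]
ctr [539.7 106.7  34. ] yaw 0.23606078850856607 0.24981772307583883
peg [[-17.5 -17.7]] ball [[67.4 15.2]] hub [[ 56.8 -57.8]]
part [[-34.2  98.7]
 [ 15.8 104.3]
 [ 15.6  41.8]
 [-24.3  45.3]]
block [[642. 379.  31.]
 [693. 366.  31.]
 [673. 260.  31.]
 [622. 271.  31.]]
```

View pics/c1.png

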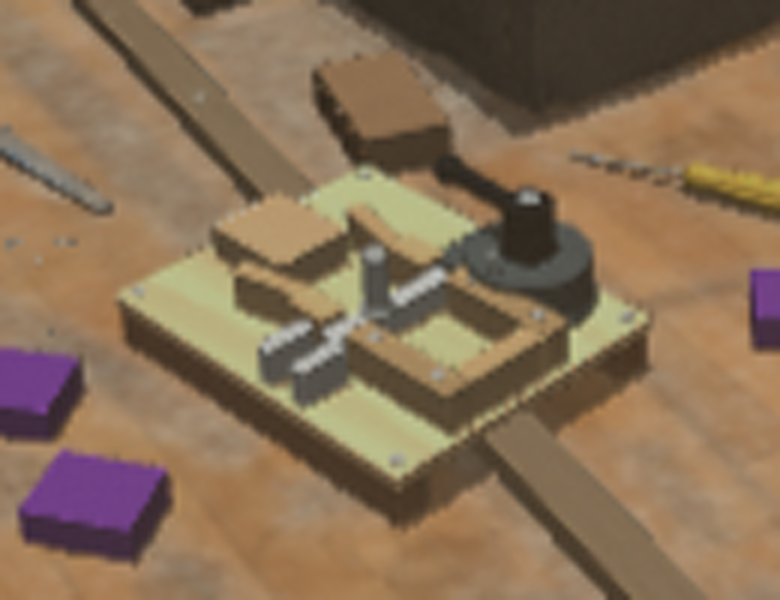

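The side crop agrees with the scene. The part is the tan block at crop (280,235) on the plate mouth, the gate peg is at (374,270), and the lever ball is at (447,165) with its hub at (528,215).

Things that could be taken for the part (full scene pixels):
- The tan block on the jig at (219,178), which I choose.
- Purple blocks at (170,202), (180,222) and (309,198), which are look-alikes.
- Spare offcut at (266,299).
- Cork block at (240,160).

Crop c0 confirms the choice. Next I move above the jig for a wrist view.

```bash
python3 -m inch '[[[-484,-391,30,0,0,1.043,40],[-484,-391,30,0,0,1.043,40],[-484,-391,30,0,0,1.043,40],[-484,-391,30,0,0,1.043,40],[-484,-391,30,0,0,1.043,40],[-484,-391,30,0,0,1.043,40],[-484,-391,30,0,0,1.043,40],[-484,-391,30,0,0,1.043,40],[-484,-391,30,0,0,1.043,40],[-484,-391,30,0,0,1.043,40],[-484,-391,30,0,0,1.043,40],[-484,-391,30,0,0,1.043,40],[-484,-391,30,0,0,1.043,40],[-484,-391,30,0,0,1.043,40],[-484,-391,30,0,0,1.043,40],[-484,-391,30,0,0,1.043,40],[-484,-391,30,0,0,1.043,40],[-484,-391,30,0,0,1.043,40]]]'
python3 - <<'E'
from workcell import status,optics
import cv2,pickle
o=status.get_obs();im=optics.get_image('wrist');pickle.dump((o,im),open('w1.pkl','wb'))
print(o['t'],o['ee_pos'],o['orientation'],o['ft_force'])
f=im['frame'][:,:,::-1];cv2.imwrite('pics/w1.png',cv2.resize(f,(768,576),interpolation=cv2.INTER_CUBIC))
E
```

```text
t: 1.95
ee_pos: [529.7, 90.1, 211.8]
orientation: [1.933, 2.477, 0.0]
ft_force: [0.0, 0.4, 0.1]
width: 35.1
grasp_force: 0.0
1.95 [529.65365567  90.11705369 211.80489321] [1.93251322e+00 2.47688946e+00 1.18469781e-04] [0.01322853 0.39528853 0.10915538]
```

View pics/w1.png

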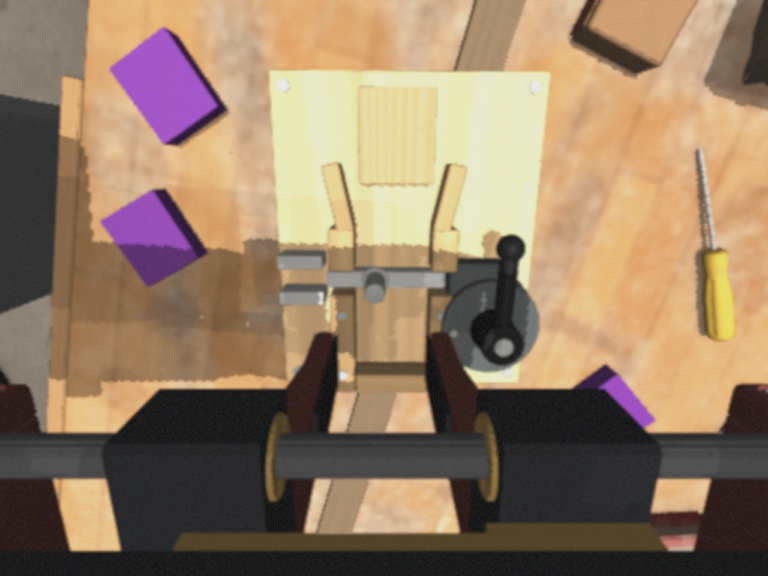

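```bash
python3 - <<'E'
import pickle;from h import *
o,im=pickle.load(open('w1.pkl','rb'));c=cam(im,o)
px=lambda L:(np.array(L)+.5)/1.5-.5
P=lambda L,z:ray(c,px(L),z)[:,:2]
# tool-frame coordinates relative to TCP (tool x, tool y)
Rt=R.from_rotvec(o['orientation']).as_matrix()
T=lambda L,z:((P(L,z)-o['ee_pos'][:2])@Rt[:2,:2]).round(1)
for n,L,z in [('plate',[(270,72),(549,73)],34),('peg',[(375,279)],90),('pegfoot',[(375,292)],57),('ball',[(511,247)],90),('hub',[(503,346)],105),('part',[(359,87),(436,88),(435,185),(359,184)],56),('fence corners outer',[(327,229),(459,229)],60),('fence inner',[(355,229),(433,229),(356,362),(428,362)],60),('housing c',[(490,324)],66),('gate bar edges',[(400,269),(400,287)],54)]:
    print(n,T(L,z).tolist())
E
```

```text
plate [[134.5, -75.1], [134.0, 112.2]]
peg [[5.7, -4.3]]
pegfoot [[-12.5, -4.8]]
ball [[26.1, 79.5]]
hub [[-33.3, 75.2]]
part [[121.9, -14.5], [121.3, 34.1], [61.8, 35.5], [62.4, -15.2]]
fence corners outer [[32.8, -37.1], [32.9, 52.3]]
fence inner [[32.9, -18.2], [32.9, 34.7], [-65.6, -19.0], [-65.6, 34.3]]
housing c [[-33.4, 76.5]]
gate bar edges [[3.6, 13.0], [-9.7, 13.1]]
```

In the wrist view the part is at (397,136), the peg at (375,285), the lever ball at (511,247) and the hub at (503,346), with the mouth facing up. The tool axes match the jig: jig x = ty−8, jig y = tx−0.5. Next I straddle the peg.

```bash
python3 -m inch '[[[-3,-4,40,0,0,0,30],[-3,-4,80,0,0,0,30],[-3,-4,110,0,0,0,30],[-3,-4,127,0,0,0,30],[-3,-4,127,0,0,0,25],[-3,-4,127,0,0,0,25],[-3,-4,127,0,0,0,25]]]'
python3 -m inch '[[[0,-10,0,0,0,0,25],[0,-20,0,0,0,0,25],[0,-30,0,0,0,0,25],[0,-40,0,0,0,0,25],[0,-50,0,0,0,0,25],[0,-60,0,0,0,0,25],[0,-68,0,0,0,0,25],[0,-72,0,0,0,0,25],[0,-75,0,0,0,0,25],[0,-75,0,0,0,0,25]]]'
```

```text
t: 2.7
ee_pos: [527.9, 85.6, 85.9]
orientation: [1.933, 2.474, 0.002]
ft_force: [0.7, -0.7, 0.2]
width: 21.6
grasp_force: 0.0
t: 3.7
ee_pos: [453.6, 67.0, 84.5]
orientation: [-1.934, -2.475, 0.001]
ft_force: [1.5, -0.4, 0.8]
width: 21.9
grasp_force: 0.4
```

```bash
python3 -m inch '[[[0,-2,0,0,0,0,25],[0,-3,0,0,0,0,25],[0,-3,0,0,0,0,25]]]'; python3 -m inch '[[[0,-2,0,0,0,0,25],[0,-2,0,0,0,0,25]]]'
python3 - <<'E'
from workcell import status,optics
import cv2,pickle
o=status.get_obs();im=optics.get_image('wrist');pickle.dump((o,im),open('w2.pkl','wb'))
print(o['t'],o['ee_pos'],o['ft_force'])
f=im['frame'][:,:,::-1];cv2.imwrite('pics/w2.png',cv2.resize(f,(768,576),interpolation=cv2.INTER_CUBIC))
E
```

```text
t: 4.0
ee_pos: [453.4, 66.8, 84.8]
orientation: [1.933, 2.473, 0.005]
ft_force: [7.6, 2.0, -5.4]
width: 21.9
grasp_force: 3.8
t: 4.2
ee_pos: [453.3, 66.5, 85.1]
orientation: [1.931, 2.471, 0.009]
ft_force: [11.9, 2.9, -8.6]
width: 21.9
grasp_force: 6.1
4.2 [453.28858236  66.54980362  85.08913093] [11.89552147  2.86505274 -8.57672028]
```

View pics/w2.png

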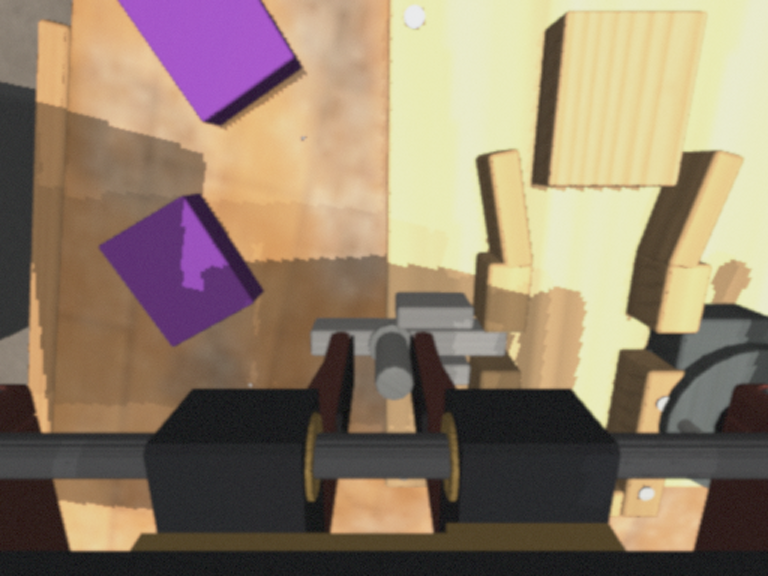

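The gate bar is against its open stop (peg at (392,365), bar end at (508,342)), so the channel is clear. I release it and check the hub height before the pushing move.

```bash
python3 -m inch '[[[0,5,0,0,0,0,30],[0,5,-30,0,0,0,30],[60,45,-45,0,0,0,10],[100,70,-45,0,0,0,10],[148,93,-45,0,0,0,10],[148,93,-45,0,0,0,10],[148,93,-45,0,0,0,10],[148,93,-45,0,0,0,10]]]'
python3 - <<'E'
import pickle;from h import *
o,im=pickle.load(open('w1.pkl','rb'));c=cam(im,o);_,d=pickle.load(open('d0.pkl','rb'))
px=lambda u,s,t=(0,0):(np.array([u])+.5)/s-.5+t
for n,k,t in[('scene','scene',(170,140)),('side','side',(175,130))]:
    cs=cam(d[k]);u=px((543,208) if k=='scene' else (530,197),6,t)
    L=[np.linalg.norm(ray(c,px((503,346),1.5),z)-ray(cs,u,z)) for z in range(80,150)]
    print(n,80+int(np.argmin(L)),min(L))
E
```

```text
t: 5.05
ee_pos: [502.6, 231.6, 128.9]
orientation: [-1.932, -2.476, 0.004]
ft_force: [0.0, 0.3, -0.2]
width: 8.8
grasp_force: 0.0
scene 99 1.0556819548091627
side 98 3.8049140917130084
```

```bash
python3 -m inch '[[[0,0,30,0,0,0,10],[0,0,65,0,0,0,10],[-10,0,65,0,0,0,10],[-20,0,65,0,0,0,10],[-30,0,65,0,0,0,10],[-40,0,65,0,0,0,10],[-50,0,65,0,0,0,10],[-60,0,65,0,0,0,10],[-70,0,65,0,0,0,10],[-80,0,65,0,0,0,10],[-80,0,65,0,0,0,10]]]'
python3 - <<'E'
from workcell import status,optics
import cv2,pickle
o=status.get_obs();im=optics.get_image('wrist')
f=im['frame'][:,:,::-1];cv2.imwrite('pics/w3.png',cv2.resize(f,(768,576),interpolation=cv2.INTER_CUBIC))
E
```

```text
t: 6.15
ee_pos: [523.6, 153.2, 64.7]
orientation: [1.936, 2.474, 0.0]
ft_force: [-0.4, 0.9, -0.3]
width: 8.7
grasp_force: 0.0
```

View pics/w3.png

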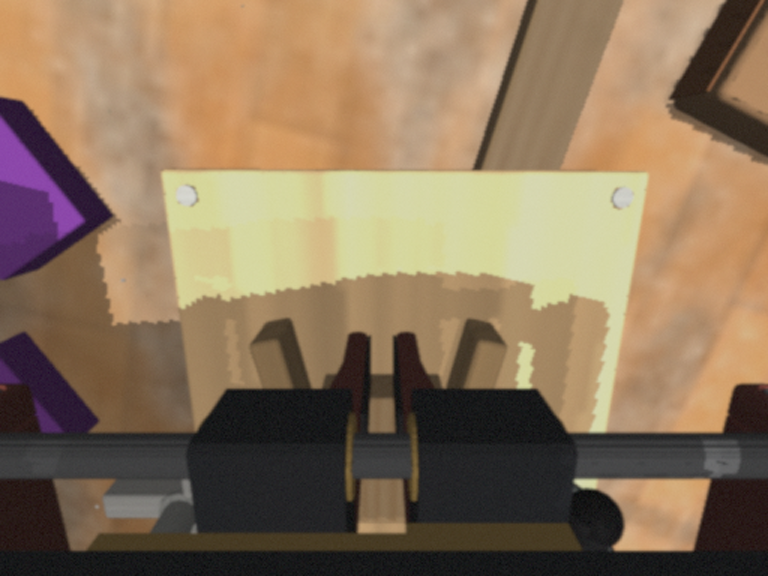

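The part's rear edge, at about (330–440,380), lies square in front of the fingers between the flares. I keep pushing.

```bash
python3 -m inch '[[[-10,0,0,0,0,0,10],[-20,0,0,0,0,0,10],[-30,0,0,0,0,0,10],[-40,0,0,0,0,0,10],[-50,0,0,0,0,0,10],[-57,0,0,0,0,0,10],[-62,0,0,0,0,0,10],[-62,0,0,0,0,0,10]]]'; python3 -m inch '[[[-2,0,0,0,0,0,10],[-4,0,0,0,0,0,10],[-4,0,0,0,0,0,10]]]'
```

```text
t: 7.0
ee_pos: [538.3, 93.5, 64.7]
orientation: [1.936, 2.474, -0.0]
ft_force: [-0.4, -0.2, -0.2]
width: 8.9
grasp_force: 0.0
t: 7.3
ee_pos: [539.1, 90.4, 64.7]
orientation: [1.934, 2.476, -0.0]
ft_force: [0.5, 0.7, -0.6]
width: 9.0
grasp_force: 0.0
```

```bash
python3 -m inch '[[[-2,0,0,0,0,0,10],[-2,0,0,0,0,0,10]]]'; python3 -m inch '[[[-2,0,0,0,0,0,10],[-2,0,0,0,0,0,10]]]';python3 -m inch '[[[-1,0,0,0,0,0,10],[-1,0,0,0,0,0,10]]]'
```

```text
t: 7.5
ee_pos: [539.6, 88.3, 64.7]
orientation: [1.934, 2.475, -0.0]
ft_force: [0.2, -0.4, -0.4]
width: 9.0
grasp_force: 0.0
t: 7.7
ee_pos: [540.0, 87.8, 64.7]
orientation: [-1.935, -2.473, -0.003]
ft_force: [-1.0, 9.2, -0.1]
width: 8.8
grasp_force: 4.9
t: 7.9
ee_pos: [540.1, 87.7, 64.8]
orientation: [-1.935, -2.472, -0.003]
ft_force: [-2.4, 15.4, 0.2]
width: 8.9
grasp_force: 7.7
```

The part is home: contact came at tx −4.9, where I expected about −4.5, and the force rose to 15 N. Now I shut the gate.

```bash
python3 -m inch '[[[10,0,0,0,0,0,10],[20,0,-20,0,0,0,10],[20,0,-65,0,0,0,25],[4,-45,-65,0,0,0,25],[4,-84,-65,0,0,0,25],[4,-84,-65,0,0,0,25],[4,-84,-40,0,0,0,25],[4,-84,-21,0,0,0,25],[4,-84,-21,0,0,0,25]]]'
python3 -m inch '[[[0,10,0,0,0,0,25],[0,20,0,0,0,0,25],[0,30,0,0,0,0,25],[0,40,0,0,0,0,25],[0,50,0,0,0,0,25],[0,60,0,0,0,0,25],[0,70,0,0,0,0,25],[0,76,0,0,0,0,25],[0,76,0,0,0,0,25]]]'
```

```text
t: 8.8
ee_pos: [457.0, 69.0, 84.1]
orientation: [-1.933, -2.474, 0.004]
ft_force: [-0.0, -0.1, -1.1]
width: 22.3
grasp_force: 0.0
t: 9.7
ee_pos: [533.1, 87.8, 85.9]
orientation: [1.934, 2.474, 0.003]
ft_force: [0.2, 0.5, -0.3]
width: 21.9
grasp_force: 0.0
```

```bash
python3 -m inch '[[[0,2,0,0,0,0,25],[0,3,0,0,0,0,25],[0,3,0,0,0,0,25]]]'; python3 -m inch '[[[0,2,0,0,0,0,25],[0,2,0,0,0,0,25]]]';python3 -m inch '[[[0,2,0,0,0,0,25],[0,2,0,0,0,0,25]]]'
```

```text
t: 10.0
ee_pos: [534.2, 88.1, 85.6]
orientation: [-1.934, -2.475, 0.0]
ft_force: [-2.0, -0.2, 0.4]
width: 22.1
grasp_force: 0.6
t: 10.2
ee_pos: [536.4, 88.6, 85.6]
orientation: [-1.935, -2.475, 0.0]
ft_force: [-1.6, -0.2, 0.1]
width: 21.8
grasp_force: 0.8
t: 10.4
ee_pos: [537.0, 88.8, 85.5]
orientation: [-1.933, -2.474, 0.004]
ft_force: [-5.6, -2.1, 4.4]
width: 21.8
grasp_force: 2.9
```

```bash
python3 -m inch '[[[0,2,0,0,0,0,25],[0,2,0,0,0,0,25],[0,2,0,0,0,0,25]]]'; python3 -m inch '[[[0,-5,0,0,0,0,28],[0,-5,-40,0,0,0,30],[0,-5,-80,0,0,0,30],[-15,-5,-125,0,0,0,0],[-15,-5,-125,0,0,0,0],[-15,-5,-125,0,0,0,0],[-15,-5,-125,0,0,0,0]]]'
python3 - <<'E'
from workcell import status,optics
import cv2,pickle
o=status.get_obs();im=optics.get_image('wrist');pickle.dump((o,im),open('w4.pkl','wb'))
print(o['t'],o['ee_pos'],o['ft_force'])
f=im['frame'][:,:,::-1];cv2.imwrite('pics/w4.png',cv2.resize(f,(768,576),interpolation=cv2.INTER_CUBIC))
E
```

```text
t: 10.7
ee_pos: [537.2, 88.9, 85.2]
orientation: [-1.932, -2.472, 0.008]
ft_force: [-10.6, -4.0, 6.5]
width: 22.4
grasp_force: 5.3
t: 11.4
ee_pos: [538.5, 73.9, 209.7]
orientation: [-1.934, -2.475, 0.001]
ft_force: [-0.4, -1.0, -1.0]
width: 0.9
grasp_force: 0.0
11.4 [538.4745722   73.86071753 209.67814447] [-0.43012984 -0.99477166 -0.96870957]
```

View pics/w4.png

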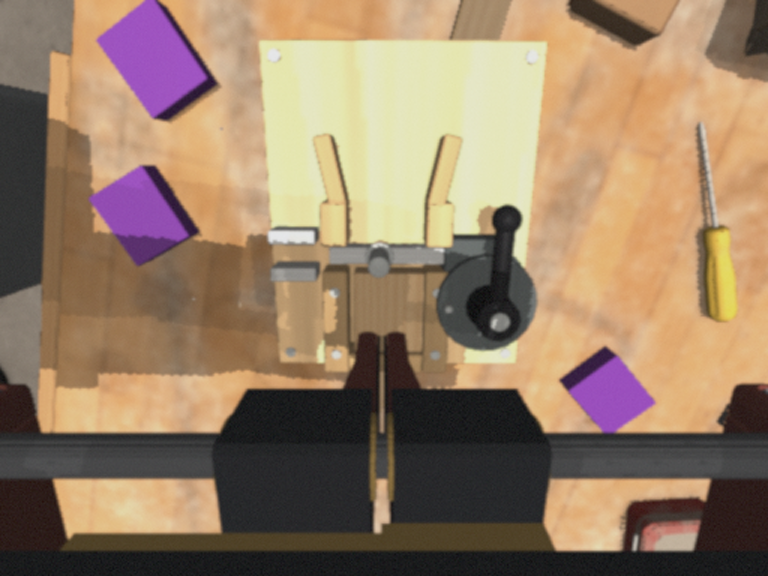

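The gate is shut across the channel with the part home behind it, lying between gate and end stop at (380,300). The lever is at about 0.05 rad, its ball at (507,218) and hub at (498,320), and the pin is at (449,309). Next I put the closed fingers beside the bar.

```bash
python3 -m inch '[[[31,45,0,0,0,0,0],[31,45,0,0,0,0,0],[31,45,50,0,0,0,0],[31,45,90,0,0,0,0],[31,45,113,0,0,0,0],[31,45,113,0,0,0,0]]]'
python3 -m inch '[[[0,2,0,0,0,0,0],[0,4,0,0,0,0,0],[0,6,0,0,0,0,0],[0,6,0,0,0,0,0],[0,6,0,0,0,0,0]]]'
cat > a.py <<'E'
from h import *
from workcell import status,optics
import pickle,sys
o=status.get_obs();print('q6',o['qpos'][5].round(2))
Rw=R.from_rotvec([1.9325,2.4769,0]).as_matrix()[:2,:2]
a=np.array([529.65,90.12])+Rw@[-34.5,77]
u=R.from_rotvec(o['orientation']).as_matrix()[:2,0];rel=(o['ee_pos'][:2]-a)@Rw
al=R.from_rotvec(o['orientation']).as_matrix();v=Rw.T@u
th=np.arctan2(v[1],v[0]);n=np.array([-v[1],v[0]])
print('alpha',th.round(3),'radial',(rel@v).round(1),'behind',(-rel@n).round(1),'f_n',(o['ft_force'][:2]@Rw@n).round(1),'f_u',(o['ft_force'][:2]@Rw@v).round(1))
im=optics.get_image('wrist');c=cam(im,o);g=im['frame'].astype(int)
# ball: dark pixels, in annulus round axis at bar height
vv,uu=np.where(g.max(2)<45);P=ray(c,np.c_[uu,vv],90)[:,:2]-a;P=P@Rw;r=np.hypot(*P.T)
m=(r>56)&(r<70);ang=np.arctan2(P[m,1],P[m,0]);h,e=np.histogram(ang,np.arange(-1,3.2,.1))
print({round(float(x),1):int(k) for x,k in zip(e,h) if k>15})
import cv2;cv2.imwrite(sys.argv[1],im['frame'][:,:,::-1])
E
python3 a.py pics/l0.png
```

```text
t: 12.05
ee_pos: [571.6, 114.3, 92.9]
orientation: [-1.93, -2.471, 0.011]
ft_force: [0.5, 0.3, -0.3]
width: 1.0
grasp_force: 0.0
t: 12.55
ee_pos: [581.6, 116.3, 98.5]
orientation: [1.934, 2.475, 0.002]
ft_force: [-0.6, 0.1, 0.0]
width: 0.6
grasp_force: 0.0
q6 -0.07
alpha 0.002 radial 47.2 behind 20.4 f_n -0.6 f_u 0.3
{-1.0: 179, -0.9: 48, -0.5: 16, -0.4: 136, -0.3: 21, -0.2: 100, -0.1: 185, -0.0: 226, 0.1: 107, 1.2: 34, 1.3: 26, 2.2: 65, 2.3: 143, 2.4: 153, 2.5: 104, 2.6: 58, 2.7: 29}
```

```bash
python3 -m inch '[[[0.9,2.4,1,0,0,0.05,0],[1.7,4.9,1,0,0,0.1,0],[1.7,4.9,1,0,0,0.1,0]]]'; python3 a.py pics/l1.png
```

```text
t: 12.9
ee_pos: [585.4, 119.1, 96.8]
orientation: [-2.056, -2.375, 0.0]
ft_force: [-0.0, -0.2, -0.2]
width: 0.5
grasp_force: 0.2
q6 0.04
alpha 0.102 radial 47.2 behind 20.8 f_n -0.1 f_u -0.2
{-1.0: 231, -0.9: 187, -0.8: 54, -0.4: 34, -0.3: 119, -0.2: 25, -0.1: 179, -0.0: 231, 0.1: 140, 1.3: 55, 2.3: 109, 2.4: 162, 2.5: 133, 2.6: 78, 2.7: 35}
```

View pics/l1.png

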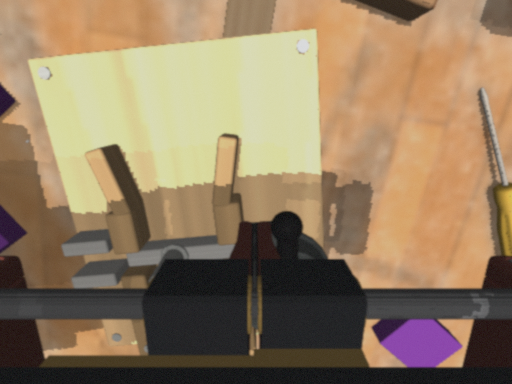

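The lever ball is at (287,228), just right of the closed fingertips (right edge near 280). While I push, it should hold its place in this image, and it will jump right at the click.

```bash
cat >> a.py <<'E'
s=(g[150:256,284:420].max(2)<50).astype(np.uint8)
nn,_,st,ce=cv2.connectedComponentsWithStats(s)
print('blobs',[(int(st[i,4]),(ce[i]+[284,150]).round().tolist(),int(st[i,1]+150)) for i in range(1,nn) if st[i,4]>60])
E
python3 -m inch '[[[0.9,2.4,0,0,0,0.05,0],[1.7,4.9,0,0,0,0.1,0],[1.7,4.9,0,0,0,0.1,0]]]'; python3 a.py pics/l2.png;python3 -m inch '[[[0.9,2.4,0,0,0,0.05,0],[1.7,4.9,0,0,0,0.1,0],[1.7,4.9,0,0,0,0.1,0]]]'; python3 a.py pics/l3.png
```

```text
t: 13.25
ee_pos: [589.9, 121.5, 96.7]
orientation: [-2.171, -2.27, 0.0]
ft_force: [-1.1, -0.1, 0.7]
width: 0.4
grasp_force: 0.5
q6 0.14
alpha 0.201 radial 47.1 behind 20.8 f_n -1.1 f_u -0.0
{-1.0: 223, -0.9: 230, -0.8: 183, -0.7: 51, -0.3: 25, -0.2: 107, -0.1: 27, -0.0: 180, 0.1: 232, 0.2: 136, 1.4: 56, 2.4: 108, 2.5: 161, 2.6: 134, 2.7: 77, 2.8: 35}
blobs [(911, [296.0, 238.0], 212)]
t: 13.6
ee_pos: [594.9, 123.4, 96.7]
orientation: [2.281, 2.16, 0.0]
ft_force: [-1.3, 0.2, 0.1]
width: 0.4
grasp_force: 0.3
q6 0.24
alpha 0.3 radial 47.0 behind 20.5 f_n -1.3 f_u 0.2
{-1.0: 218, -0.9: 225, -0.8: 233, -0.7: 192, -0.6: 48, -0.3: 40, -0.2: 17, -0.1: 104, -0.0: 18, 0.1: 174, 0.2: 236, 0.3: 149, 1.5: 53, 2.5: 103, 2.6: 158, 2.7: 135, 2.8: 77, 2.9: 36}
blobs [(916, [296.0, 238.0], 211)]
```

```bash
sed -i '/^print({round/d' a.py
for i in 1; do python3 -m inch '[[[0.9,2.4,0,0,0,0.05,0],[1.7,4.9,0,0,0,0.1,0],[1.7,4.9,0,0,0,0.1,0]]]'; done|grep ft; python3 a.py pics/l4.png; python3 -m inch '[[[0.9,2.4,0,0,0,0.05,0],[1.7,4.9,0,0,0,0.1,0],[1.7,4.9,0,0,0,0.1,0]]]'|grep ft; python3 a.py pics/l5.png; python3 -m inch '[[[0.9,2.4,0,0,0,0.05,0],[1.7,4.9,0,0,0,0.1,0],[1.7,4.9,0,0,0,0.1,0]]]'|grep ft; python3 a.py pics/l6.png
```

```text
ft_force: [-0.5, 0.6, -0.4]
q6 0.34
alpha 0.4 radial 46.9 behind 20.5 f_n -0.6 f_u 0.5
blobs [(923, [296.0, 237.0], 211)]
ft_force: [-1.2, 0.6, 0.2]
q6 0.44
alpha 0.5 radial 46.8 behind 20.1 f_n -1.3 f_u 0.2
blobs [(925, [296.0, 237.0], 211)]
ft_force: [-0.8, 0.7, -0.1]
q6 0.54
alpha 0.6 radial 46.6 behind 19.9 f_n -1.0 f_u 0.4
blobs [(948, [296.0, 237.0], 210)]
```

```bash
python3 -m inch '[[[0.9,2.4,0,0,0,0.05,0],[1.7,4.9,0,0,0,0.1,0],[1.7,4.9,0,0,0,0.1,0]]]'|grep ft; python3 a.py pics/l7.png; python3 -m inch '[[[0.9,2.4,0,0,0,0.05,0],[1.7,4.9,0,0,0,0.1,0],[1.7,4.9,0,0,0,0.1,0]]]'|grep ft; python3 a.py pics/l8.png; python3 -m inch '[[[0.9,2.4,0,0,0,0.05,0],[1.7,4.9,0,0,0,0.1,0],[1.7,4.9,0,0,0,0.1,0]]]'|grep ft; python3 a.py pics/l9.png
```

```text
ft_force: [-1.5, 1.0, -1.0]
q6 0.64
alpha 0.7 radial 46.6 behind 19.8 f_n -1.7 f_u 0.2
blobs [(948, [296.0, 237.0], 209)]
ft_force: [-1.2, 1.3, -0.7]
q6 0.73
alpha 0.8 radial 46.6 behind 19.6 f_n -1.7 f_u 0.5
blobs [(953, [296.0, 236.0], 208)]
ft_force: [-0.2, 0.5, -0.1]
q6 0.83
alpha 0.9 radial 46.5 behind 19.5 f_n -0.4 f_u 0.3
blobs [(993, [296.0, 236.0], 209)]
```

```bash
python3 -m inch '[[[0.9,2.4,0,0,0,0.05,0],[1.7,4.9,0,0,0,0.1,0],[1.7,4.9,0,0,0,0.1,0]]]'|grep ft; python3 a.py pics/l10.png; python3 -m inch '[[[0.9,2.4,0,0,0,0.05,0],[1.7,4.9,0,0,0,0.1,0],[1.7,4.9,0,0,0,0.1,0]]]'|grep ft; python3 a.py pics/l11.png; python3 -m inch '[[[0.9,2.4,0,0,0,0.05,0],[1.7,4.9,0,0,0,0.1,0],[1.7,4.9,0,0,0,0.1,0]]]'|grep ft; python3 a.py pics/l12.png
```

```text
ft_force: [-1.2, 1.2, -0.7]
q6 0.93
alpha 1.0 radial 46.6 behind 19.3 f_n -1.7 f_u 0.0
blobs [(976, [296.0, 236.0], 209)]
ft_force: [-1.6, 0.2, 0.6]
q6 1.02
alpha 1.1 radial 46.6 behind 19.1 f_n -1.2 f_u -1.1
blobs [(950, [296.0, 236.0], 209)]
ft_force: [-0.9, 1.4, -0.3]
q6 1.12
alpha 1.2 radial 46.4 behind 19.1 f_n -1.7 f_u 0.1
blobs [(942, [296.0, 236.0], 208)]
```

```bash
python3 -m inch '[[[0.9,2.4,0,0,0,0.05,0],[1.7,4.9,0,0,0,0.1,0],[1.7,4.9,0,0,0,0.1,0]]]'|grep ft; python3 a.py pics/l13.png; python3 -m inch '[[[0.9,2.4,0,0,0,0.05,0],[1.7,4.9,0,0,0,0.1,0],[1.7,4.9,0,0,0,0.1,0]]]'|grep ft; python3 a.py pics/l14.png; python3 -m inch '[[[0.9,2.4,0,0,0,0.05,0],[1.7,4.9,0,0,0,0.1,0],[1.7,4.9,0,0,0,0.1,0]]]'|grep ft; python3 a.py pics/l15.png
```

```text
ft_force: [-0.4, 1.1, 0.2]
q6 1.21
alpha 1.3 radial 46.6 behind 18.8 f_n -1.2 f_u 0.3
blobs [(930, [295.0, 235.0], 208)]
ft_force: [-0.7, 0.4, -0.7]
q6 1.31
alpha 1.4 radial 46.7 behind 18.6 f_n -0.7 f_u -0.5
blobs [(922, [295.0, 235.0], 208)]
ft_force: [-0.7, 1.4, 0.8]
q6 1.4
alpha 1.5 radial 46.6 behind 18.6 f_n -1.5 f_u -0.2
blobs [(902, [295.0, 235.0], 207)]
```

```bash
python3 -m inch '[[[0.9,2.4,0,0,0,0.05,0],[1.7,4.9,0,0,0,0.1,0],[1.7,4.9,0,0,0,0.1,0]]]'|grep ft; python3 a.py pics/l16.png; python3 -m inch '[[[0.9,2.4,0,0,0,0.05,0],[1.7,4.9,0,0,0,0.1,0],[1.7,4.9,0,0,0,0.1,0]]]'|grep ft; python3 a.py pics/l17.png; python3 -m inch '[[[0.9,2.4,0,0,0,0.05,0],[1.7,4.9,0,0,0,0.1,0],[1.7,4.9,0,0,0,0.1,0]]]'|grep ft; python3 a.py pics/l18.png
```

```text
ft_force: [-2.6, 2.3, 0.3]
q6 1.49
alpha 1.6 radial 46.8 behind 18.7 f_n -2.8 f_u -2.1
blobs [(880, [295.0, 235.0], 207)]
ft_force: [-2.0, 8.3, 0.6]
q6 1.59
alpha 1.7 radial 46.7 behind 20.1 f_n -8.5 f_u -1.0
blobs [(853, [295.0, 236.0], 207)]
ft_force: [0.1, 0.1, 0.9]
q6 1.68
alpha 1.8 radial 47.1 behind 18.0 f_n -0.1 f_u 0.1
blobs [(1010, [295.0, 234.0], 207)]
```

The force rose to 8.5 N and then fell to 0, so it clicked. I stop, back off and check.

```bash
python3 -m inch '[[[0,-8,0,0,0,0,0],[0,-10,-40,0,0,0,0],[0,-10,-80,0,0,0,0],[0,-10,-110,0,0,0,0],[-40,-10,-115,0,0,0,0],[-40,-10,-115,0,0,0,0]]]'
python3 a.py pics/m.png
python3 - <<'E'
import cv2,numpy as np
f=[cv2.imread(f'pics/{n}.png') for n in('l17','l18','m')]
cv2.imwrite('pics/m2.png',np.vstack([np.hstack([cv2.resize(x,(400,300)) for x in f[:2]]),np.hstack([cv2.resize(f[2],(400,300)),cv2.resize(f[2][120:360,150:470],(400,300))])]))
E
```

```text
t: 19.5
ee_pos: [615.8, 104.0, 212.7]
orientation: [3.141, 0.026, -0.003]
ft_force: [-0.3, -0.2, -0.6]
width: 0.8
grasp_force: 0.0
q6 1.7
alpha 1.8 radial 3.6 behind 28.5 f_n 0.2 f_u -0.3
blobs [(685, [291.0, 177.0], 150)]
```

View pics/m2.png

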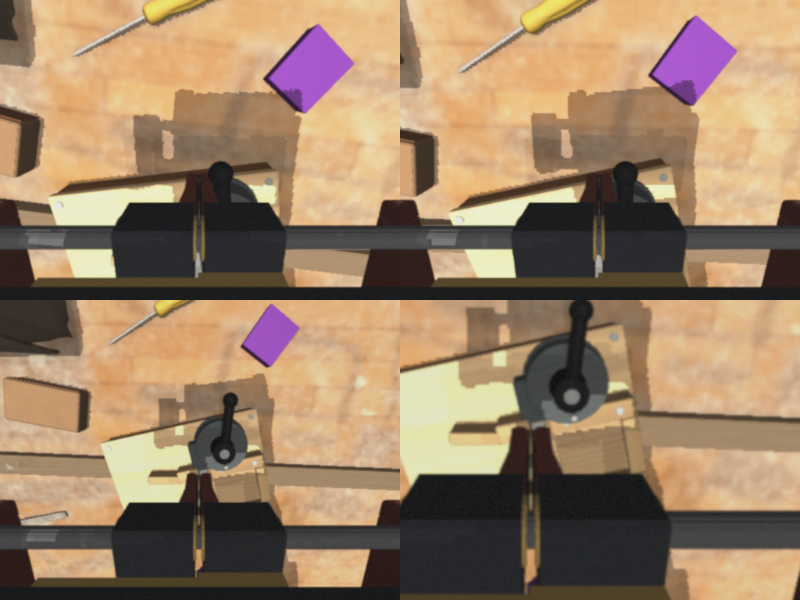

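```bash
python3 - <<'E'
from h import *
from workcell import status,optics
o=status.get_obs();im=optics.get_image('wrist');c=cam(im,o)
Rw=R.from_rotvec([1.9325,2.4769,0]).as_matrix()[:2,:2];p0=np.array([529.65,90.12])
J=lambda uv,z:(ray(c,uv,z)[:,:2]-p0)@Rw
b=J([(294,130)],90)[0];h=J([(287.5,197.5)],99)[0];print('ball',b,'hub',h,'angle',np.arctan2(*(b-h)[::-1]))
print('dot',J([(257,217.6)],67)[0]);
E
```

```text
ball [-55.93222652 136.28216202] hub [-37.47372371  78.49002547] angle 1.879950111072318
dot [-3.16383036 53.56651463]
```

```bash
python3 - <<'E'
import cv2,numpy as np
a=cv2.imread('pics/w4.png');a=a[int(250*1):int(380),420:560]
b=cv2.imread('pics/m.png')[150:240,230:330]
f=lambda x:cv2.resize(x,(400,400),interpolation=cv2.INTER_CUBIC)
cv2.imwrite('pics/p.png',np.hstack([f(a),f(b)]))
E
```

```text
(no output)
```

View pics/p.png

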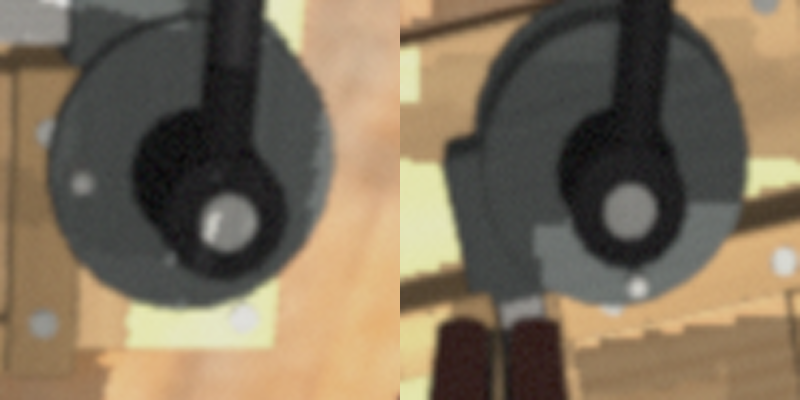

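The fine view shows the lever at about 1.88 rad. It was at about 1.66 rad under load, so it snapped roughly 0.2 rad ahead of the finger as the force vanished: a single click. The pin sits at crop (638,288), flush on the housing. The arm is clear, so I hand in.

```bash
python3 -c "
from workcell import ctrl
print(ctrl.close_job())"
```

```text
the job is handed in; nothing more can be done
None
```

I handed the job in: the offcut is home against the end stop, the gate is shut behind it, the lever has clicked once, and the arm is clear; the click is judged from the force drop and the lever's jump, as I did not measure the pin's drop.

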